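# Push two sample jars into line at the corner stop

## Task

Queue the two closed sample jars that stand in front of the white corner stop, by pushing them along the bench with the fingertips, never picking them up or tipping them over. First push the larger jar right into the inside corner of the stop, so that it touches both the long fence and the short end stop; then push the smaller one against the long fence and along it until it touches the larger. Leave both standing there, and do not disturb the other things on the bench.

Things in the scene. Friction and masses are not known exactly. Their poses are not given: they have to be found in the camera images.
- jar_large: The larger closed screw-lid sample jar, upright round cylinder, 54 mm diameter, 70 mm high, about 0.11 kg, loose. Origin: centre of its underside; z up. It starts free-standing on the robot's side of the long fence, in one of two places (near the fence's open end, or farther out from the fence); the smaller one has the other.
- jar_small: The smaller closed screw-lid sample jar, upright round cylinder, 42 mm diameter, 56 mm high, about 0.06 kg, loose. Origin: centre of its underside; z up. It starts in the other of the two places. Pushed high up, either jar may tip: push in its lower half.
- corner_stop: Fixed slippery white plastic L of two walls, 8 mm thick, 30 mm high. Origin: the inside corner of the inner faces, at bench height. The long fence runs 215 mm along its -y (inner face x = 0), the short end stop 70 mm along its -x (inner face y = 0). The jars stand in the quarter x < 0, y < 0. Home centres: larger jar x -27, y -27 mm; smaller x -21, y -75 mm.
- ferrule: Bystander: stainless weld ferrule, a short flanged ring 50 mm across, 22 mm high, to the left of the jars. Origin: centre of its underside.
- coupler: Bystander: brass-coloured air coupler lying down, 26 mm thick, 50 mm long along its y, in front of the grey case. Origin: centre of its underside.
- weight_200: Bystander: knobbed steel test weight, 29 mm across, 50 mm high, behind the long fence. Origin: centre of its underside.
- marker_0: Bystander: marker pen lying down, 17 mm thick, 124 mm long along its y, behind the long fence. Origin: centre of its underside.
Mind the look-alikes: they are no part of the job. What is shaped like the jar_large but blue or purple is not meant.

How it is judged:
By the outcome, as a careful person would: the job done as asked, in the order asked, and still so for the second after the job is handed in, with the robot touching nothing.
It also fails if it takes over 58 s, if anything falls off the work surface, if the arm or the gripper's body presses on something with over 40 N, if the wrist force passes 120 N, or if a joint passes its speed limit or range.

## Robot

A 6-joint arm with a two-finger parallel gripper is mounted at the origin on a cart in front of the work surface, level with it; the furniture and walls round the work are solid. World frame = base frame: x ahead of the robot, y to its left, z up, the work surface at z = 0. Lengths are in m, angles in rad, forces in N, time in s.
With the tool pointing down it reaches from about 0.25 to 0.8 m from the base axis. Payload 3.9 kg.
Tool frame: the origin (TCP) lies at the very end of the fingers, on their centre line; the grasp point (between the pads) lies bot.pinch_z behind it (bot.pinch_z is the distance from the TCP to the grasp point, in m); z points along the fingers, y is the direction in which the jaws open and shut (so a half turn about z gives the same grasp; the last joint's range is limited). The gripper opens to 85 mm and grips with 20 to 120 N. Pads are 22 mm wide; open, the fingers measure 114 mm over their backs; the gripper's body (76 mm by 85 mm) begins 54 mm behind the grasp point. The pads swing forward as they close: fully open they stand 13 mm farther back than shut.
Start: joints at [1.239, 0.26, -0.138, 1.173, 0, 1.571], TCP at [0.171, 0.496, 0.197] pointing down, gripper open.
Joint ranges: [-2.78, 2.78], [-0.83, 1.72], [-1.28, 1.37], [-1.9, 2.12], [-1.57, 1.48], [-3.14, 3.14]. Speed limits (rad/s): [2.57, 2.57, 3.14, 3.14, 3.14, 3.14].

## Interface

Orientations are given as a rotation vector (axis times angle).
In Python, from workcell import bot gives the robot as it stands. The module is installed in compiled form; this text tells all that it offers.
- The arm moves only by the tool play_rows, never from a script. Its argument "commands" is a list of rows, each a list of 5 numbers: the finger opening in mm, from 0 to 85.4, then the shift along the tool's x, y, z in mm, then the turn about the tool's z in degrees. In form: [[grip, x, y, z, spin], ...]. A call has 1 to 20 rows; each row shifts and turns the commanded pose from where the row before left it, along the tool's axes as they then stand; what a row does not reach is not made up. A row lasts 1/8 s, in which the tool goes at most 62.5 mm and 10.7 degrees, less where a joint would pass 70% of its speed; a pose out of reach is approached as far as the arm can. A call is refused whole if a number of a shift passes 62.5 or a number of a turn 10.7, either way. A call with a gripper value outside its range is refused whole. The fingers move at their own pace and stop on an object; "grip_force" is the grip in N (left out, the last holds). Time passes only in rows, so rows that do not move let the fingers close. It gives the time, the measured TCP pose, the force and the opening at its end, in the units of the state.
- bot.read_state(): the state, without advancing time (a new reading comes with each control period).
- bot.snapshot(name): name is "side" or "top"; returns a dict with "frame" (420x560x3 uint8, red, green, blue), "fovy" (degrees; the focal length in pixels is half the picture's height over the tangent of half this angle, whatever the lens; pixels are square), "cx", "cy" (the principal point, pixels), "rvec" (rotation vector, rad) and "tvec" (3), from world to camera coordinates, as OpenCV has them. Camera axes: x right, y down, z forward; pixel columns grow to the right and rows downward; lengths in m; the calibration is good to about 2 mm. A picture is of the moment at which its call begins. There is no depth.
- bot.job_done(): hands the job in, once; it reports no verdict.
The state is a dict: "time": time; "joints": joint angles; "joint_velocities": joint speeds; "joint_torque": joint torques, N m; "ee_pos": TCP position; "orientation": TCP orientation; "force": force on the tool from outside, world axes, zero at the start; "moment": the same for the moment, N m; "finger_gap": finger opening in m.
Only numpy, scipy, OpenCV 4.12 (cv2) and the standard library are available. Lean on these libraries where they do the work, as an engineer would, in place of code of your own. Each camera call takes 0.05 s, during which the arm holds its last target. There are 200 camera calls.

## Working session

There is one attempt and no reset: what is moved stays moved. The work goes in short steps, Python scripts to look and compute and a tool call to move; the robot and the scene stay as the last step left them, time stands still between calls to the robot, and variables do not carry over. Pictures are saved under pics/ and viewed, about 8 in all and at most 12, crops included, and the job is handed in when it is done.

Besides the shell and the picture viewer there is one more tool, called after "Call:" as name(argument=value, ...) on one line, values as JSON. play_rows: Moves the arm, as the interface text tells. Its arguments: {"type":"object","properties":{"commands":{"type":"array"},"grip_force":{"type":"number"}},"required":["commands"]}

```bash
mkdir -p pics
cat > h.py <<'E'
import numpy as np, cv2
from workcell import bot
def snap(n,f=None):
    s=bot.snapshot(n)
    if f: cv2.imwrite('pics/'+f,cv2.cvtColor(s['frame'],cv2.COLOR_RGB2BGR))
    h=s['frame'].shape[0]; F=h/2/np.tan(np.radians(s['fovy'])/2)
    s['K']=np.array([[F,0,s['cx']],[0,F,s['cy']],[0,0,1]]); s['R']=cv2.Rodrigues(np.array(s['rvec'],float))[0]; s['t']=np.array(s['tvec'],float)
    return s
def px2w(s,u,v,z):
    d=s['R'].T@np.linalg.solve(s['K'],[u,v,1]); c=-s['R'].T@s['t']
    return c+d*(z-c[2])/d[2]
def w2px(s,p):
    q=s['K']@(s['R']@np.array(p)+s['t']); return q[:2]/q[2]
E
python3 - <<'E'
from h import *
for n in ('top','side'):
    s=snap(n,n+'0.png'); print(n,s['K'].round(1).tolist(),(-s['R'].T@s['t']).round(3),s['R'].round(2).tolist())
a=[cv2.imread(f'pics/{n}0.png') for n in('top','side')]
st=bot.read_state(); print(st, bot.pinch_z)
E
```

```text
top [[455.0, 0.0, 273.5], [0.0, 455.0, 208.0], [0.0, 0.0, 1.0]] [ 0.462 -0.259  0.976] [[0.01, -1.0, -0.0], [-1.0, -0.01, -0.08], [0.08, 0.01, -1.0]]
side [[463.9, 0.0, 277.6], [0.0, 463.9, 209.8], [0.0, 0.0, 1.0]] [ 0.433 -0.938  0.548] [[0.98, -0.17, -0.02], [-0.12, -0.6, -0.79], [0.13, 0.78, -0.61]]
{'time': 0.1, 'joints': array([ 1.23900995e+00,  2.60584026e-01, -1.39268996e-01,  1.17268254e+00,
        3.09528792e-05,  1.57082907e+00]), 'joint_velocities': array([-9.90992098e-04, -1.19595186e-03,  4.25562055e-03,  6.35847044e-04,
        4.36739339e-05, -2.24308073e-03]), 'joint_torque': array([ 5.05591925e-04, -4.06508052e+01,  2.54527724e+01,  1.00485364e-02,
       -2.87130933e-05, -7.21966529e-06]), 'ee_pos': array([0.17077743, 0.49572752, 0.19575522]), 'orientation': array([-5.18779740e-01, -3.09813955e+00,  2.68618367e-03]), 'force': array([ 0.7192043 , -0.77636235, -0.52611819]), 'moment': array([ 0.01378942, -0.01558259, -0.04713563]), 'finger_gap': 0.0852472432718} 0.0187
```

View pics/top0.png

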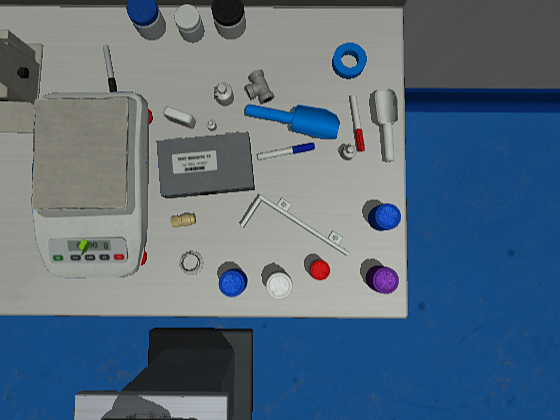

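View pics/side0.png

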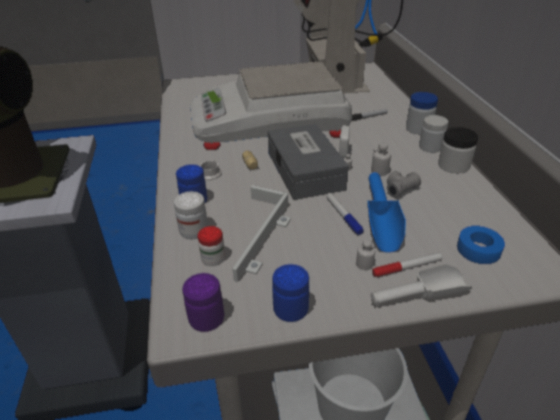

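The top picture shows the large white jar at (279,284), the small red-lidded jar at (320,268), the stop's corner near (261,198) and the fence's open end near (347,252). The blue jar at (232,281) is a look-alike. Next I'll take enlarged crops to get exact positions.

Run:
```python
import cv2,numpy as np
a=cv2.imread('pics/top0.png')[180:310,210:370]; b=cv2.imread('pics/side0.png')[160:340,150:310]
cv2.imwrite('pics/c.png',np.hstack([cv2.resize(a,None,fx=5,fy=5,interpolation=2)[:600]])[:600,:800])
b=cv2.imread('pics/side0.png')[175:285,155:305]
cv2.imwrite('pics/d.png',cv2.resize(b,None,fx=5,fy=5,interpolation=2))
```

```text
(no output)
```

View pics/c.png

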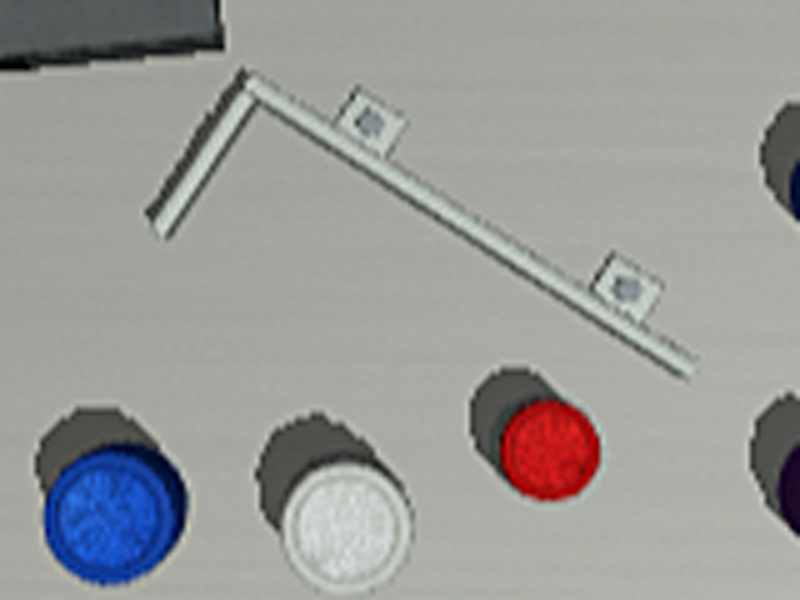

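View pics/d.png

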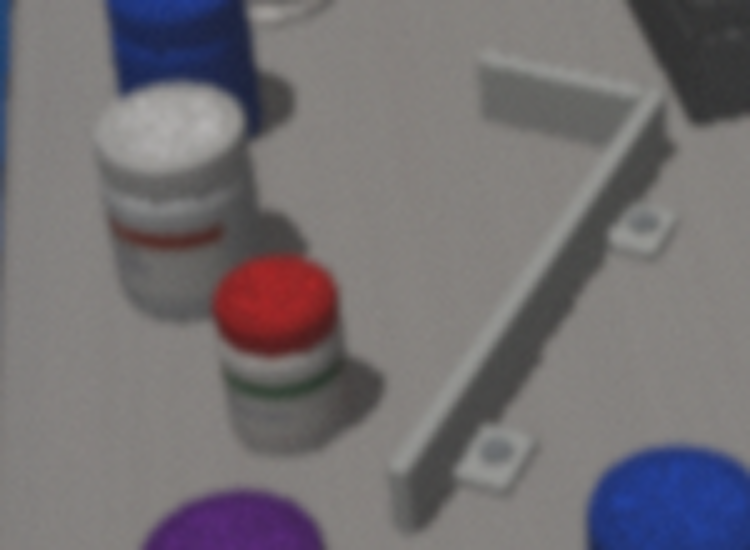

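The top crop shows the large lid centred at (347,526), the small lid at (550,450) and the stop's outer top corner at about (247,72). The side crop shows the large lid at (170,120), the small lid at (277,290) and the stop corner at (662,92). I'll triangulate from both views and fit the stop's pose.

```bash
cat >> h.py <<'E'
def T(u,v): return (210+(u+.5)/5-.5,180+(v+.5)/5-.5)
def S(u,v): return (155+(u+.5)/5-.5,175+(v+.5)/5-.5)
def tri(a,p,b,q):
    P=[s['K']@np.c_[s['R'],s['t']] for s in(a,b)]
    X=cv2.triangulatePoints(P[0],P[1],np.array(p,float),np.array(q,float)).ravel(); return X[:3]/X[3]
E
python3 - <<'E'
from h import *
from scipy.optimize import least_squares
t=snap('top');s=snap('side')
print('large',tri(t,T(347,526),s,S(170,122)).round(4),px2w(t,*T(347,526),.07).round(4))
print('small',tri(t,T(550,450),s,S(277,288)).round(4),px2w(t,*T(550,450),.056).round(4))
print('blue',px2w(t,*T(113,515),.07).round(4))
print('corner',tri(t,T(247,74),s,S(662,92)).round(4))
print('ferrule',px2w(t,190.5,262,.02).round(4),'purple',px2w(t,382,277,.07).round(4))
pts=[(t,T(247,74),(.008,.008,.03)),(t,T(695,360),(.008,-.215,.03)),(t,T(150,213),(-.07,.008,.03)),
(s,S(660,92),(.008,.008,.03)),(s,S(484,53),(-.07,.008,.03)),(s,S(412,472),(.008,-.215,.03)),(s,S(392,464),(0,-.215,.03)),(t,T(685,377),(0,-.215,.03)),(t,T(165,236),(-.07,0,.03))]
def W(x,p): c,n=np.cos(x[2]),np.sin(x[2]); return [x[0]+c*p[0]-n*p[1],x[1]+n*p[0]+c*p[1],p[2]]
f=lambda x:np.ravel([w2px(c,W(x,p))-u for c,u,p in pts])
r=least_squares(f,[.48,-.24,-.5]);print('stop',r.x.round(4),r.fun.round(1).reshape(-1,2).tolist())
x,y,a=r.x; R=np.array([[np.cos(a),-np.sin(a)],[np.sin(a),np.cos(a)]])
for n,p in (('L',px2w(t,*T(347,526),.07)),('S',px2w(t,*T(550,450),.056)),('B',px2w(t,*T(113,515),.07))): print(n,'in stop',(R.T@(p[:2]-[x,y])*1000).round(1))
for p in((-.027,-.027),(-.021,-.075)): print('home',(R@p+[x,y]).round(4))
E
```

```text
large [ 0.3848 -0.2664  0.0734] [ 0.3842 -0.2664  0.07  ]
small [ 0.4151 -0.3475  0.0599] [ 0.4138 -0.3478  0.056 ]
blue [ 0.3878 -0.1741  0.07  ]
corner [ 0.5677 -0.2238  0.0305]
ferrule [ 0.4257 -0.0816  0.02  ] purple [ 0.401  -0.4694  0.07  ]
stop [ 0.5593 -0.2257 -0.5658] [[-0.2, -1.3], [0.6, -0.4], [-1.2, 2.2], [1.6, -0.1], [0.1, -0.5], [-0.4, 0.7], [-1.0, 1.0], [0.5, -0.6], [-1.0, -0.3]]
L in stop [-125.9 -128.2]
S in stop [ -57.3 -181. ]
B in stop [-172.4  -48.3]
home [ 0.522 -0.234]
home [ 0.5013 -0.2778]
```

```bash
cat >> h.py <<'E'
C=np.array([.5593,-.2257]);A=-.5658
def l2w(p): c,n=np.cos(A),np.sin(A); return C+np.array([[c,-n],[n,c]])@np.array(p)/1000
def w2l(p): c,n=np.cos(A),np.sin(A); return np.array([[c,n],[-n,c]])@(np.array(p)[:2]-C)*1000
def ang(st): 
    R=cv2.Rodrigues(np.array(st['orientation'],float))[0]; return np.degrees(np.arctan2(R[1,0],R[0,0]))
def rows(path,angs,zs,g,st=None):
    "world path (m), tool-x angles deg, zs m -> integer rows"
    st=st or bot.read_state(); p=np.array(st['ee_pos'],float); a=ang(st); out=[]
    for q,b,z in zip(path,angs,zs):
        c,n=np.cos(np.radians(a)),np.sin(np.radians(a)); d=np.array([*q,z])-p
        r=[round(1000*(c*d[0]+n*d[1])),round(1000*(n*d[0]-c*d[1])),round(-1000*d[2])]
        s=round((a-b+180)%360-180,1); s=float(np.clip(s,-10.7,10.7))
        p=p+np.array([c*r[0]+n*r[1],n*r[0]-c*r[1],-r[2]])/1000; a-=s
        out.append([g,*r,s])
    print(out,'end',p.round(4),round(a,1))
E
python3 - <<'E'
from h import *
st=bot.read_state(); a0=ang(st); print(a0)
d=np.radians(12.6); tgt=np.array([.3842,-.2664])-.06*np.array([np.cos(d),np.sin(d)])
p=st['ee_pos'];r0,t0=np.hypot(p[0],p[1]),np.arctan2(p[1],p[0]);r1,t1=np.hypot(*tgt),np.arctan2(tgt[1],tgt[0])
f=np.arange(1,21)/20;r=r0+f*(r1-r0);t=t0+f*(t1-t0)
rows(np.c_[r*np.cos(t),r*np.sin(t)],a0+f*(12.6-a0),[.196]*20,25)
E
```

```text
160.9909886522536
[[25, -51, -7, 0, 7.4], [25, -50, -6, 0, 7.4], [25, -50, -4, 0, 7.5], [25, -49, -2, 0, 7.4], [25, -50, -1, 0, 7.4], [25, -48, 1, 0, 7.4], [25, -49, 2, 0, 7.4], [25, -48, 3, 0, 7.5], [25, -47, 5, 0, 7.4], [25, -46, 7, 0, 7.4], [25, -46, 8, 0, 7.4], [25, -45, 9, 0, 7.4], [25, -44, 10, 0, 7.5], [25, -44, 12, 0, 7.4], [25, -42, 13, 0, 7.4], [25, -42, 14, 0, 7.4], [25, -41, 15, 0, 7.4], [25, -40, 16, 0, 7.5], [25, -39, 18, 0, 7.4], [25, -38, 18, 0, 7.4]] end [ 0.326  -0.2792  0.196 ] 12.6
```

Call:
play_rows(commands=[[25,-51,-7,0,7.4],[25,-50,-6,0,7.4],[25,-50,-4,0,7.5],[25,-49,-2,0,7.4],[25,-50,-1,0,7.4],[25,-48,1,0,7.4],[25,-49,2,0,7.4],[25,-48,3,0,7.5],[25,-47,5,0,7.4],[25,-46,7,0,7.4],[25,-46,8,0,7.4],[25,-45,9,0,7.4],[25,-44,10,0,7.5],[25,-44,12,0,7.4],[25,-42,13,0,7.4],[25,-42,14,0,7.4],[25,-41,15,0,7.4],[25,-40,16,0,7.5],[25,-39,18,0,7.4],[25,-38,18,0,7.4]])

```text
time: 2.7
ee_pos: [0.3252, -0.2799, 0.1964]
orientation: [3.123, 0.338, 0.0]
force: [1.1, -1.1, 0.4]
finger_gap: 0.025
```

Run:
```python
from h import *
st=bot.read_state();print(st['ee_pos'],ang(st),st['joints'],st['finger_gap'],st['time'],st['force'])
```

```text
[ 0.32524123 -0.2799233   0.19638935] 12.33751930721719 [-7.10585249e-01  9.59656313e-02 -3.46084290e-01  1.12858170e+00
 -8.10897898e-05  2.21567707e+00] 0.02498398499832065 2.7 [ 1.12827053 -1.10787877  0.41486393]
```

Call:
play_rows(commands=[[25,0,0,50,0],[25,0,0,50,0],[25,0,0,50,0],[25,0,0,24,0],[25,0,0,8,0],[25,0,0,2,0],[25,8,0,0,0],[25,8,0,0,0],[25,6,0,0,0],[25,6,0,0,0],[25,8,0,0,0],[25,8,0,0,0],[25,8,-1,0,0],[25,8,0,0,0],[25,8,0,0,0]])

```text
time: 4.58
ee_pos: [0.3927, -0.2628, 0.0125]
orientation: [-3.123, -0.345, 0.0]
force: [-1.5, -0.4, -0.3]
finger_gap: 0.0249
```

Run:
```python
from h import *
a=snap('top')['frame'];b=snap('side')['frame']
o=np.hstack([cv2.resize(a[170:310,200:370],(400,330),interpolation=2),cv2.resize(b[160:300,150:320],(400,330),interpolation=2)])
cv2.imwrite('pics/e.png',o[:,:,::-1]);st=bot.read_state();print(st['ee_pos'],st['force'])
```

```text
[ 0.39359678 -0.26298876  0.01256269] [-0.44589846 -0.83629985  0.1302265 ]
```

View pics/e.png

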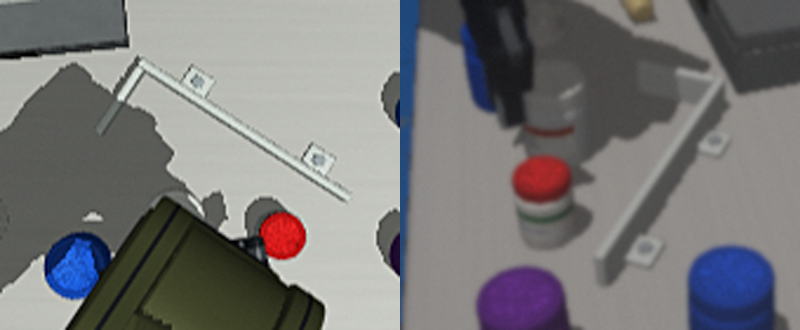

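The jar is upright in the side view, riding in front of the fingers, and the small jar has not moved. I'll keep pushing.

Call:
play_rows(commands=[[25,8,0,0,0],[25,8,0,0,0],[25,8,0,0,0],[25,8,0,0,0],[25,8,0,0,0],[25,8,0,0,0],[25,8,0,0,0],[25,8,0,0,0],[25,8,0,0,0],[25,6,0,0,0],[25,4,0,0,0],[25,3,0,0,0]])

```text
time: 6.18
ee_pos: [0.4753, -0.2443, 0.0124]
orientation: [-3.123, -0.344, 0.0]
force: [0.7, -0.6, -0.5]
finger_gap: 0.0249
```

Run:
```python
from h import *
a=snap('top')['frame'];b=snap('side')['frame']
o=np.hstack([cv2.resize(a[170:310,200:370],(400,330),interpolation=2),cv2.resize(b[160:300,150:320],(400,330),interpolation=2)])
cv2.imwrite('pics/f.png',o[:,:,::-1]);st=bot.read_state();print(st['ee_pos'],st['force'],w2l(st['ee_pos']))
```

```text
[ 0.4755462  -0.24441321  0.0125326 ] [-7.74429906e-01  1.20557450e-01 -7.10711821e-04] [-60.66961516 -60.69662999]
```

View pics/f.png

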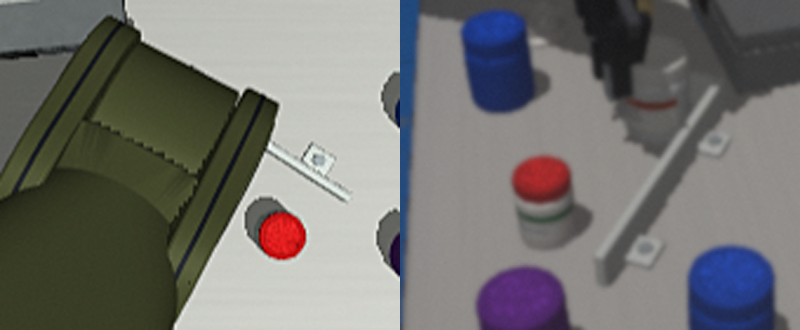

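Call:
play_rows(commands=[[25,-6,0,0,0],[25,-5,0,0,0],[0,0,0,0,0],[0,0,0,0,0],[0,0,0,0,0],[0,4,0,0,0],[0,4,0,0,0],[0,3,0,0,0],[0,3,0,0,0],[0,2,0,0,0],[0,2,0,0,0],[0,1,0,0,0]])

```text
time: 7.78
ee_pos: [0.4828, -0.2428, 0.0125]
orientation: [3.122, 0.344, -0.001]
force: [-2.2, -1.4, 1.1]
finger_gap: 0.0
```

Call:
play_rows(commands=[[0,1,0,0,0],[0,0,0,0,0]])

```text
time: 8.02
ee_pos: [0.4831, -0.2429, 0.0125]
orientation: [3.122, 0.344, -0.003]
force: [-3.4, -2.3, 2.4]
finger_gap: -0.0005
```

Call:
play_rows(commands=[[0,1,0,0,0],[0,0,0,0,0]])

```text
time: 8.28
ee_pos: [0.4834, -0.2431, 0.0125]
orientation: [3.121, 0.343, -0.005]
force: [-6.5, -3.7, 4.0]
finger_gap: 0.0001
```

Call:
play_rows(commands=[[0,1,0,0,0],[0,0,0,0,0]])

```text
time: 8.52
ee_pos: [0.4837, -0.2432, 0.0125]
orientation: [3.121, 0.342, -0.007]
force: [-7.6, -5.3, 5.4]
finger_gap: 0.0
```

The forces suggest contact, with components against both walls, but I can't tell friction from fence contact. I'll back off toward the small jar's approach point and look.

Run:
```python
from h import *
st=bot.read_state(); a=ang(st); p=np.array(st['ee_pos'][:2]); print(a)
d=np.radians(a); u=np.array([np.cos(d),np.sin(d)])
tgt=l2w([-57-18,-181-52]); print(tgt,w2l([.401,-.4694]),w2l(tgt))
q=p-.024*u; P=[p-.008*u,p-.016*u,q]+[q]*3; Z=[.0125]*3+[.05,.1,.14]; B=[a]*6
f=np.arange(1,6)/5
P+=[q+x*(tgt-q) for x in f];B+=list(a+f*(38.8-a));Z+=[.14]*5
rows(P,B,Z,0)
```

```text
12.519282054927826
[ 0.37107872 -0.38218243] [  -2.98507403 -290.58504664] [ -75. -233.]
[[0, -8, 0, 0, 0.0], [0, -8, 0, 0, 0.0], [0, -8, 0, 0, 0.0], [0, 0, 0, -37, 0.0], [0, 0, 0, -50, 0.0], [0, 0, 0, -40, 0.0], [0, -23, 22, 0, -5.3], [0, -25, 20, 0, -5.2], [0, -27, 18, 0, -5.3], [0, -29, 15, 0, -5.2], [0, -29, 12, 0, -5.3]] end [ 0.3711 -0.3816  0.1395] 38.8
```

Call:
play_rows(commands=[[0,-8,0,0,0],[0,-8,0,0,0],[0,-12,0,0,0],[0,0,0,-37,0],[0,0,0,-50,0],[0,0,0,-40,0],[16,-23,22,0,-5.3],[16,-25,20,0,-5.2],[16,-27,18,0,-5.3],[16,-29,15,0,-5.2],[16,-29,12,0,-5.3],[16,0,0,0,0]])

```text
time: 10.02
ee_pos: [0.3683, -0.3827, 0.1394]
orientation: [2.964, 1.041, 0.0]
force: [0.7, 0.2, -0.1]
finger_gap: 0.0161
```

Run:
```python
from h import *
a=snap('top')['frame'];b=snap('side')['frame']
o=np.hstack([cv2.resize(a[185:285,220:320],(400,400),interpolation=2),cv2.resize(b[150:250,210:310],(400,400),interpolation=2)])
cv2.imwrite('pics/g.png',o[:,:,::-1]);st=bot.read_state();print(st['ee_pos'],st['force'],ang(st))
```

```text
[ 0.36929138 -0.38111828  0.13933966] [ 0.5763056   0.17849964 -0.23743054] 38.79762914102384
```

View pics/g.png

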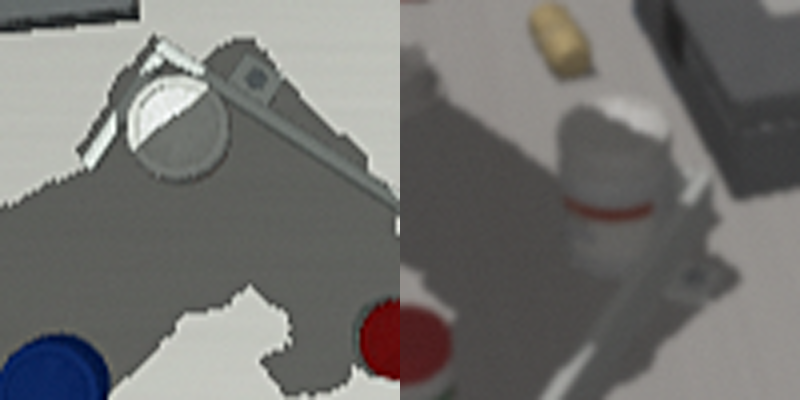

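The large jar stands upright in the corner, with its lid at crop (179,129). A gap of about 1 mm to the fence can't be ruled out by eye. I'll give it a gentle second nudge aimed mainly at the fence.

Run:
```python
from h import *
t=snap('top'); print('L local',w2l(px2w(t,220+179.5/4-.5,185+129.5/4-.5,.07)))
st=bot.read_state(); a=ang(st); p=np.array(st['ee_pos'][:2])
d=np.radians(-14); u=np.array([np.cos(d),np.sin(d)]); tgt=l2w([-27,-27])-.055*u
f=np.arange(1,7)/6
rows([p+x*(tgt-p) for x in f]+[tgt]*3,list(a+f*(-14-a))+[-14]*3,[.139]*6+[.09,.04,.013],0)
```

```text
L local [-28.97793482 -31.10960796]
[[0, 30, -10, 0, 8.8], [0, 27, -15, 0, 8.8], [0, 25, -19, 0, 8.8], [0, 22, -23, 0, 8.8], [0, 18, -25, 0, 8.9], [0, 14, -28, 0, 8.8], [0, 0, 0, 49, -0.0], [0, 0, 0, 50, -0.0], [0, 0, 0, 27, -0.0]] end [ 0.4683 -0.221   0.0134] -14.0
```

Call:
play_rows(commands=[[0,30,-10,0,8.8],[0,27,-15,0,8.8],[0,25,-19,0,8.8],[0,22,-23,0,8.8],[0,18,-25,0,8.9],[0,14,-28,0,8.8],[0,0,0,49,0],[0,0,0,50,0],[0,0,0,27,0],[0,0,0,0,0],[0,5,0,0,0],[0,3,0,0,0],[0,2,0,0,0],[0,2,0,0,0],[0,0,0,0,0]])

```text
time: 12.05
ee_pos: [0.4802, -0.2247, 0.0137]
orientation: [3.118, -0.383, 0.001]
force: [0.2, -0.2, 0.0]
finger_gap: -0.0002
```

Call:
play_rows(commands=[[0,1,0,0,0],[0,1,0,0,0],[0,0,0,0,0]])

```text
time: 12.42
ee_pos: [0.4819, -0.2251, 0.0135]
orientation: [-3.118, 0.383, 0.0]
force: [-0.3, -0.2, 0.1]
finger_gap: -0.0002
```

Call:
play_rows(commands=[[0,1,0,0,0],[0,1,0,0,0],[0,0,0,0,0]])

```text
time: 12.8
ee_pos: [0.4837, -0.2255, 0.0134]
orientation: [3.118, -0.383, -0.0]
force: [-0.5, 0.1, -0.3]
finger_gap: -0.0
```

Call:
play_rows(commands=[[0,1,0,0,0],[0,1,0,0,0],[0,0,0,0,0]])

```text
time: 13.18
ee_pos: [0.4844, -0.2257, 0.0133]
orientation: [-3.118, 0.383, 0.004]
force: [-4.5, 1.4, 3.7]
finger_gap: -0.0001
```

Both pushes give the same jar centre, (0.521, -0.235), and the second reaction has components from both walls, so the large jar is seated. Now the small one.

Run:
```python
from h import *
st=bot.read_state(); a=ang(st); p=np.array(st['ee_pos'][:2])
d=np.radians(a); u=np.array([np.cos(d),np.sin(d)])
tgt=l2w([-74,-232]); q=p-.03*u
f=np.arange(1,7)/6
rows([p-.01*u,p-.02*u,q]+[q]*3+[q+x*(tgt-q) for x in f]+[tgt]*3,[a]*6+list(a+f*(38.8-a))+[38.8]*3,[.0133]*3+[.05,.1,.14]+[.14]*6+[.09,.04,.012],16)
```

```text
[[16, -10, 0, 0, 0.0], [16, -10, 0, 0, 0.0], [16, -10, 0, 0, 0.0], [16, 0, 0, -37, 0.0], [16, 0, 0, -50, 0.0], [16, 0, 0, -40, 0.0], [16, -7, 30, 0, -8.8], [16, -11, 28, 0, -8.8], [16, -16, 27, 0, -8.8], [16, -19, 23, 0, -8.8], [16, -23, 21, 0, -8.8], [16, -25, 16, 0, -8.8], [16, 0, 0, 50, -0.0], [16, 0, 0, 50, -0.0], [16, 0, 0, 28, -0.0]] end [ 0.3723 -0.3814  0.0123] 38.8
```

Call:
play_rows(commands=[[0,-10,0,0,0],[0,-10,0,0,0],[16,-11,0,0,0],[16,0,0,-37,0],[16,0,0,-50,0],[16,0,0,-40,0],[16,-7,30,0,-8.8],[16,-11,28,0,-8.8],[16,-16,27,0,-8.8],[16,-19,23,0,-8.8],[16,-23,21,0,-8.8],[16,-25,16,0,-8.8],[16,0,0,50,0],[16,0,0,50,0],[16,0,0,26,0],[16,0,0,2,0],[16,0,0,0,0]])

```text
time: 15.3
ee_pos: [0.3731, -0.382, 0.0134]
orientation: [2.962, 1.043, 0.001]
force: [-0.4, -0.3, -0.0]
finger_gap: 0.016
```

Run:
```python
from h import *
t=snap('top');b=snap('side')['frame'];a=t['frame'].astype(int)
m=((a[:,:,0]>110)&(a[:,:,1]<60)&(a[:,:,2]<60)).astype(np.uint8)
n,_,s,c=cv2.connectedComponentsWithStats(m)
for i in range(1,n):
    if s[i,4]>80: print(c[i],s[i], w2l(px2w(t,*c[i],.056)))
o=np.hstack([cv2.resize(t['frame'][185:305,240:360],(400,400),interpolation=2),cv2.resize(b[150:290,170:310],(400,400),interpolation=2)])
cv2.imwrite('pics/i.png',o[:,:,::-1]);st=bot.read_state();print(st['ee_pos'],w2l(st['ee_pos']),st['force'],ang(st))
```

```text
[359.58139535 139.34883721] [356 129   9  22 129] [ 211.26987098 -107.98439633]
[ 0.37378438 -0.38260602  0.01411315] [ -72.48891704 -231.90709681] [ 0.88283613 -0.28883472 -0.12325622] 38.79468439192944
```

View pics/i.png

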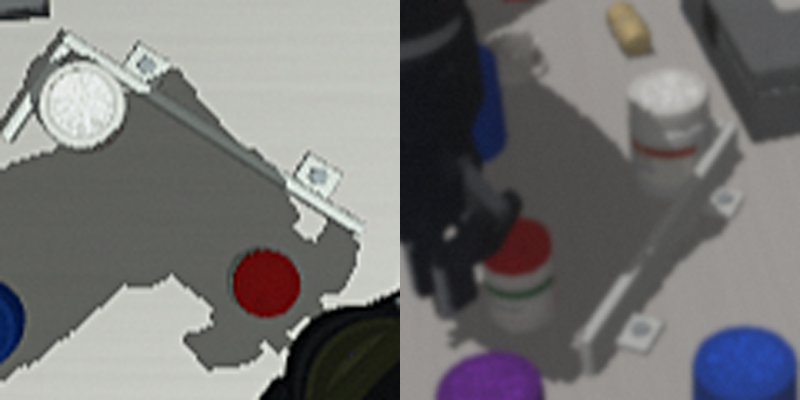

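The small red-lidded jar is undisturbed at crop (266,283), the fingers are behind it, and the large jar is in the corner.

Call:
play_rows(commands=[[16,8,0,0,0],[16,6,0,0,0],[16,6,-1,0,0],[16,6,0,0,0],[16,7,0,0,0],[16,7,0,0,0],[16,7,0,0,0],[16,7,0,0,0],[16,7,-1,0,0],[16,7,0,0,0],[16,7,0,0,0],[16,7,0,0,0],[16,7,0,0,0],[16,7,0,0,0],[16,7,0,0,0],[16,6,0,0,0],[16,4,0,0,0],[16,3,0,0,0],[16,2,0,0,0]])

```text
time: 17.77
ee_pos: [0.4635, -0.306, 0.0125]
orientation: [2.963, 1.043, -0.0]
force: [-0.1, 0.7, 0.0]
finger_gap: 0.0158
```

Run:
```python
from h import *
t=snap('top');b=snap('side')['frame']
o=np.hstack([cv2.resize(t['frame'][185:305,240:360],(400,400),interpolation=2),cv2.resize(b[150:290,170:310],(400,400),interpolation=2)])
cv2.imwrite('pics/j.png',o[:,:,::-1]);st=bot.read_state();print(st['ee_pos'],w2l(st['ee_pos']),st['force'],ang(st))
```

```text
[ 0.46354956 -0.30597184  0.01248513] [ -37.7956567  -119.09325642] [-0.69506233  0.4561218  -0.19425079] 38.79621299150208
```

View pics/j.png

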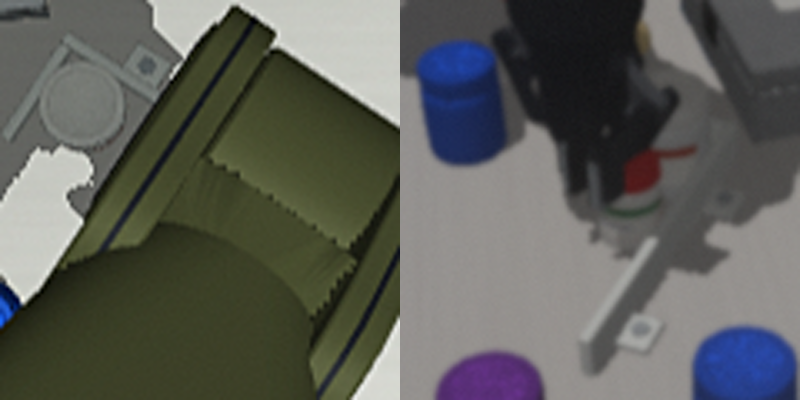

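The small jar is upright in the fingers, heading for the large one and slightly off the fence. I'll bring it to the fence, then switch to a gentle closed-finger push.

Call:
play_rows(commands=[[16,3,0.5,0,0],[16,3,1,0,0],[16,3,0.5,0,0],[16,2,0.5,0,0],[16,0,0,0,0]])

```text
time: 18.5
ee_pos: [0.4738, -0.301, 0.0125]
orientation: [2.963, 1.044, 0.0]
force: [-0.1, 1.2, 0.1]
finger_gap: 0.0159
```

Call:
play_rows(commands=[[16,-5,0,0,0],[16,-5,0,0,0],[0,0,0,0,6.5],[0,0,0,0,6.5],[0,0,0,0,0],[0,3,0,0,0],[0,3,0,0,0],[0,0,0,0,0]])

```text
time: 19.5
ee_pos: [0.4715, -0.3047, 0.0125]
orientation: [3.062, 0.702, 0.0]
force: [-0.8, 0.5, -0.6]
finger_gap: -0.0001
```

Run:
```python
from h import *
st=bot.read_state();a=ang(st);print(a,st['force']);p=w2l(st['ee_pos']);b=np.radians(a)-A;print(p,p+32*np.array([np.cos(b),np.sin(b)]))
```

```text
25.837300499379282 [-0.81273621  0.49908714 -0.55988326]
[ -31.72872844 -113.74944409] [-14.89237752 -86.53662932]
```

Call:
play_rows(commands=[[0,0,-4,0,0],[0,0,-3,0,0],[0,1,-0.5,0,0],[0,1,-0.5,0,0],[0,1,-0.5,0,0],[0,1,-0.5,0,0],[0,0,0,0,0]])

```text
time: 20.38
ee_pos: [0.4709, -0.2949, 0.0125]
orientation: [-3.062, -0.701, 0.0]
force: [0.3, -0.3, -0.3]
finger_gap: 0.0002
```

Call:
play_rows(commands=[[0,0.5,-0.3,0,0],[0,0.5,-0.3,0,0],[0,0,0,0,0]])

```text
time: 20.75
ee_pos: [0.4712, -0.2941, 0.0124]
orientation: [3.062, 0.701, -0.001]
force: [-1.0, 0.2, -1.0]
finger_gap: 0.0
```

Call:
play_rows(commands=[[0,0.5,-0.3,0,0],[0,0.5,-0.3,0,0],[0,0,0,0,0]])

```text
time: 21.12
ee_pos: [0.4714, -0.2935, 0.0125]
orientation: [3.062, 0.7, -0.002]
force: [-4.0, -3.4, 0.7]
finger_gap: 0.0003
```

Call:
play_rows(commands=[[0,0.5,-0.3,0,0],[0,0.5,-0.3,0,0],[0,0,0,0,0]])

```text
time: 21.5
ee_pos: [0.4714, -0.2932, 0.0125]
orientation: [3.061, 0.699, -0.005]
force: [-5.2, -5.5, 1.4]
finger_gap: -0.0002
```

Run:
```python
from h import *
st=bot.read_state();a=ang(st);print(a,st['force'],w2l(st['force'][:2]+C)/1000);p=w2l(st['ee_pos']);b=np.radians(a)-A;print(p)
for j in ((-21,-75),): d=np.array(j)-p; print(d@[np.cos(b),np.sin(b)],d@[np.sin(b),-np.cos(b)])
```

```text
25.73397939962543 [-5.1780075  -5.48715451  1.35668173] [-1.42945092 -7.40792119]
[ -38.01498311 -104.13871091]
33.73015963085616 -0.9222011648702086
```

It is blocked by the large jar, but the reaction is near the friction limit, so fence contact isn't certain. I'll give it the same fence-ward nudge as the large jar got.

Run:
```python
from h import *
st=bot.read_state(); a=ang(st); p=w2l(st['ee_pos']); b=np.radians(a)-A; u=np.array([np.cos(b),np.sin(b)])
q=p-22*u; tgt=np.array([-21-50*.95,-76-50*.31]); f=np.arange(1,5)/4
rows([l2w(p-11*u),l2w(q)]+[l2w(q+x*(tgt-q)) for x in f],[a]*2+list(a+f*(-14-a)),[.0125]*6,0)
```

```text
[[0, -11, 0, 0, 0.0], [0, -11, 0, 0, 0.0], [0, 4, -8, 0, 9.9], [0, 3, -9, 0, 10.0], [0, 1, -9, 0, 9.9], [0, 0, -9, 0, 9.9]] end [ 0.4528 -0.2663  0.0125] -14.0
```

Call:
play_rows(commands=[[0,-11,1,0,0],[0,-13,0,0,0],[0,4,-8,0,9.9],[0,3,-9,0,10],[0,1,-9,0,9.9],[0,0,-9,0,9.9],[0,0,0,0,0],[0,5,0,0,0],[0,4,0,0,0],[0,3,0,0,0],[0,2,0,0,0],[0,0,0,0,0]])

```text
time: 23.0
ee_pos: [0.4666, -0.2703, 0.0124]
orientation: [-3.118, 0.38, 0.0]
force: [-0.1, 0.5, -0.6]
finger_gap: -0.0001
```

Call:
play_rows(commands=[[0,1,0,0,0],[0,1,0,0,0],[0,0,0,0,0]])

```text
time: 23.38
ee_pos: [0.4684, -0.2708, 0.0125]
orientation: [3.118, -0.38, 0.0]
force: [-0.5, 0.5, -0.0]
finger_gap: 0.0001
```

Call:
play_rows(commands=[[0,1,0,0,0],[0,0,0,0,0]])

```text
time: 23.62
ee_pos: [0.4694, -0.271, 0.0125]
orientation: [3.118, -0.38, 0.0]
force: [-1.5, 0.2, -0.3]
finger_gap: 0.0
```

Call:
play_rows(commands=[[0,1,0,0,0],[0,0,0,0,0]])

```text
time: 23.88
ee_pos: [0.4704, -0.2713, 0.0125]
orientation: [3.118, -0.38, 0.0]
force: [-0.6, 0.1, 0.0]
finger_gap: 0.0003
```

Run:
```python
from h import *
st=bot.read_state();a=ang(st);print(a,st['force'],w2l(st['force'][:2]+C)/1000);p=w2l(st['ee_pos']);b=np.radians(a)-A;print(p)
for j in ((-21,-75),): d=np.array(j)-p; print(d@[np.cos(b),np.sin(b)],d@[np.sin(b),-np.cos(b)])
```

```text
-13.909328930038512 [-0.55695159  0.14517446  0.00450803] [-0.54798302 -0.17602644]
[-50.58184847 -86.10429169]
31.576781948212723 -1.139251871648454
```

Still free, or sliding toward the fence. I'll continue in 1 mm steps.

Call:
play_rows(commands=[[0,1,0,0,0],[0,0,0,0,0]])

```text
time: 24.12
ee_pos: [0.4714, -0.2715, 0.0125]
orientation: [3.118, -0.38, 0.0]
force: [-0.6, 0.6, -0.3]
finger_gap: -0.0002
```

Call:
play_rows(commands=[[0,1,0,0,0],[0,0,0,0,0]])

```text
time: 24.38
ee_pos: [0.4721, -0.2716, 0.0125]
orientation: [-3.118, 0.38, 0.001]
force: [-1.8, -0.0, -0.0]
finger_gap: -0.0001
```

Call:
play_rows(commands=[[0,1,0,0,0],[0,0,0,0,0]])

```text
time: 24.62
ee_pos: [0.4723, -0.2715, 0.0124]
orientation: [-3.118, 0.38, 0.003]
force: [-3.8, 1.5, 3.4]
finger_gap: 0.0
```

Call:
play_rows(commands=[[0,-8,0,0,0],[0,-10,0,0,0],[0,-14,0,0,0],[0,0,0,-40,0],[0,0,0,-50,0],[0,0,0,-50,0],[0,-50,40,0,0],[0,-50,40,0,0],[0,0,40,0,0],[0,0,40,0,0],[0,0,40,0,0],[0,0,0,0,0]])

```text
time: 26.12
ee_pos: [0.2988, -0.4352, 0.1523]
orientation: [3.117, -0.386, 0.001]
force: [-1.1, 0.3, 0.6]
finger_gap: -0.0003
```

Run:
```python
from h import *
t=snap('top');b=snap('side');T_=cv2.resize(t['frame'][190:260,235:305],(560,560),interpolation=2)
cv2.imwrite('pics/k.png',T_[:,:,::-1])
o=np.hstack([cv2.resize(t['frame'][190:260,235:305],(400,400),interpolation=2),cv2.resize(b['frame'][150:250,210:310],(400,400),interpolation=2)])
cv2.imwrite('pics/k.png',o[:,:,::-1]);cv2.imwrite('pics/full.png',np.hstack([cv2.resize(t['frame'],(400,300)),cv2.resize(b['frame'],(400,300))])[:,:,::-1]);print(bot.read_state()['ee_pos'])
```

```text
[ 0.29905326 -0.43238497  0.15216435]
```

View pics/k.png

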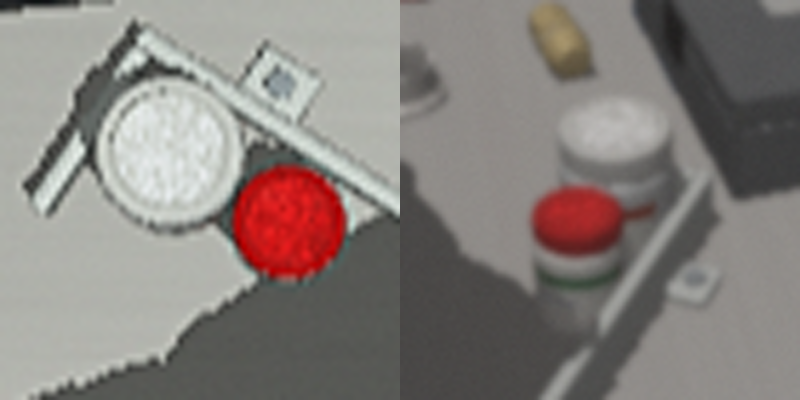

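View pics/full.png

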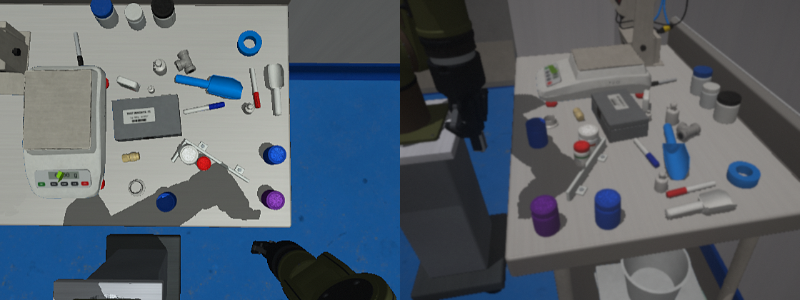

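Both jars stand upright: the large one in the corner, its lid at crop (170,152), and the red one beside it at (290,221) against the fence. The bystanders look undisturbed. Next a numeric check with segmentation.

Run:
```python
from h import *
t=snap('top');s=snap('side')
k=400/70
g=lambda u,v:(235+(u+.5)/k-.5,190+(v+.5)/k-.5)
L=px2w(t,*g(170,151),.07)
def red(f):
    a=f.astype(int);m=((a[:,:,0]>90)&(a[:,:,1]<60)&(a[:,:,2]<70)).astype(np.uint8);n,_,st,c=cv2.connectedComponentsWithStats(m);return [(c[i],st[i]) for i in range(1,n) if st[i,4]>150]
for c,q in red(t['frame']): print(c,q)
S=px2w(t,*[c for c,q in red(t['frame']) if abs(c[0]-285)<10][0],.056)
print(w2l(L),w2l(S),np.linalg.norm(L[:2]-S[:2]))
# side-view lids (lid centres, crop 4x from 210,150)
h=lambda u,v:(210+(u+.5)/4-.5,150+(v+.5)/4-.5)
print(w2l(px2w(s,*h(614,130)if 0 else h(214,130),.07)),w2l(px2w(s,*h(178,216),.056)))
```

```text
[284.9669967  228.44554455] [276 219  20  20 303]
[-27.57113593 -30.10968387] [-25.5481066  -78.07430119] 0.048007261562920636
[-26.86656389 -28.97573635] [-23.18193786 -78.16845681]
```

The centre distance is 48.0 mm against 48.4 mm for touching. But the top view puts the small jar about 4 mm off the fence, which disagrees with the contact reading. I'll use the last view for an overlay of expected outlines to decide.

Run:
```python
from h import *
t=snap('top');s=snap('side')
def ov(cam,x0,y0,n,k):
    im=cv2.resize(cam['frame'][y0:y0+n,x0:x0+n],(n*k,n*k),interpolation=2)[:,:,::-1].copy()
    f=lambda P:np.array([((w2px(cam,p)-[x0,y0]+.5)*k-.5) for p in P]).round().astype(np.int32)
    th=np.linspace(0,2*np.pi,60)
    for (x,y),r,h in(((-27,-27),27,.07),((-21,-75),21,.056)):
        cv2.polylines(im,[f([[*l2w([x+r*np.cos(q),y+r*np.sin(q)]),h] for q in th])],True,(0,160,0),1)
    cv2.polylines(im,[f([[*l2w(p),.03] for p in((-70,0),(0,0),(0,-215))])],False,(255,0,255),1)
    cv2.polylines(im,[f([[*l2w(p),.03] for p in((-70,8),(8,8),(8,-215),(0,-215))])],False,(255,160,0),1)
    return im
a=ov(t,238,190,80,5);b=ov(s,225,160,80,5)
cv2.imwrite('pics/l.png',np.hstack([a,b]))
```

```text
(no output)
```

View pics/l.png

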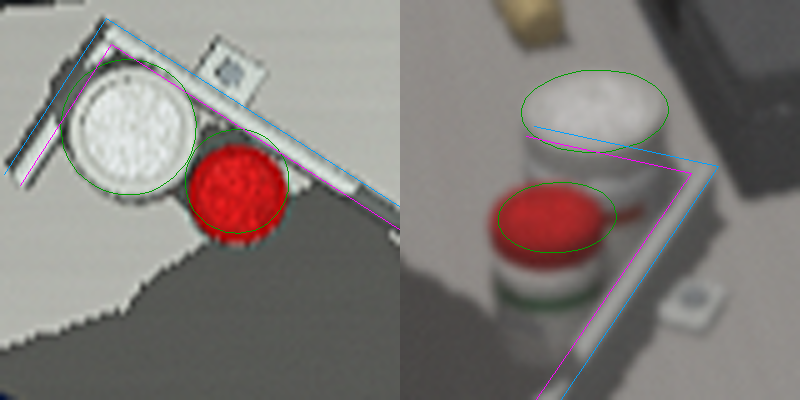

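The overlay shows the large jar on its home outline. The small one touches it but stands about 4–5 mm off the fence. Its top probably tilted over the 30 mm fence on the last nudge, and it came down farther back. I'll repeat the nudge with the fingertips lower (z about 5 mm), stop on position and withdraw slowly.

Run:
```python
from h import *
st=bot.read_state(); a=ang(st); p=np.array(st['ee_pos'][:2]);print(a,p,st['ee_pos'][2])
tgt=l2w([-23-52*.95,-77-52*.31]); f=np.arange(1,6)/5
rows([p+x*(tgt-p) for x in f]+[tgt]*4,[a]*9,[.152]*5+[.1,.05,.015,.005],0)
```

```text
-13.842557943939221 [ 0.29991751 -0.43187532] 0.15254842919199468
[[0, 21, -39, 1, 0.0], [0, 21, -40, 0, 0.0], [0, 21, -39, 0, 0.0], [0, 20, -40, 0, 0.0], [0, 21, -39, 0, 0.0], [0, 0, 0, 52, 0.0], [0, 0, 0, 50, 0.0], [0, 0, 0, 35, 0.0], [0, 0, 0, 10, 0.0]] end [ 0.448  -0.2655  0.0045] -13.8
```

Call:
play_rows(commands=[[0,21,-39,0,0],[0,21,-40,0,0],[0,21,-39,0,0],[0,20,-40,0,0],[0,21,-39,0,0],[0,0,0,52,0],[0,0,0,50,0],[0,0,0,35,0],[0,0,0,8,0],[0,0,0,0,0],[0,4,0,0,0],[0,4,0,0,0],[0,0,0,0,0]])

```text
time: 28.05
ee_pos: [0.4572, -0.2694, 0.0084]
orientation: [3.118, -0.38, 0.003]
force: [0.4, 0.3, 0.4]
finger_gap: -0.0
```

```bash
cat > chk.py <<'E'
from h import *
st=bot.read_state();a=ang(st);p=w2l(st['ee_pos']);b=np.radians(a)-A;d=np.array([-21,-75])-p
print('z',st['ee_pos'][2],'F',st['force'],'to home',d@[np.cos(b),np.sin(b)],d@[np.sin(b),-np.cos(b)])
def red(s):
    a=s['frame'].astype(int);m=((a[:,:,0]>90)&(a[:,:,1]<60)&(a[:,:,2]<70)).astype(np.uint8);n,_,q,c=cv2.connectedComponentsWithStats(m)
    return [(c[i].round(1),q[i,:4].tolist(),w2l(px2w(s,*c[i],.056)).round(1)) for i in range(1,n) if q[i,4]>80]
for n in('top','side'): print(n,red(snap(n)))
E
python3 chk.py
```

```text
z 0.008424574984189914 F [0.37612477 0.28867547 0.43166001] to home 44.89926750661322 -2.551397171298389
top [(array([359.4, 139.3]), [355, 129, 10, 22], array([ 211.1, -107.6]))]
side [(array([255.5, 206.5]), [246, 199, 20, 15], array([-17.3, -84.9])), (array([386.9, 269.4]), [373, 263, 29, 13], array([ 229.3, -155.8]))]
```

Call:
play_rows(commands=[[0,3,0,3,0],[0,3,0,0,0],[0,2,0,0,0],[0,1,0,0,0],[0,1,0,0,0],[0,1,0,0,0],[0,1,0,0,0],[0,0,0,0,0]])

```text
time: 29.15
ee_pos: [0.4676, -0.2717, 0.0045]
orientation: [3.118, -0.38, 0.0]
force: [-0.8, -0.2, 0.3]
finger_gap: -0.0002
```

```bash
python3 chk.py
```

```text
z 0.004514911949577892 F [-0.84327956 -0.18541571  0.311882  ] to home 34.23457221693856 -2.21242371727502
top [(array([359.4, 139.3]), [355, 129, 10, 22], array([ 211.1, -107.7]))]
side [(array([258.1, 207.5]), [251, 202, 16, 12], array([-11.9, -86. ])), (array([386.8, 269.4]), [373, 263, 29, 13], array([ 229.3, -155.8]))]
```

Call:
play_rows(commands=[[0,0.7,0,0,0],[0,0.7,0,0,0],[0,0.7,0,0,0],[0,0,0,0,0]])

```text
time: 29.75
ee_pos: [0.4691, -0.272, 0.0044]
orientation: [-3.118, 0.38, 0.001]
force: [-2.8, 0.1, 1.3]
finger_gap: 0.0001
```

Call:
play_rows(commands=[[0,0.6,0,0,0],[0,0,0,0,0]])

```text
time: 30.0
ee_pos: [0.4693, -0.2719, 0.0043]
orientation: [-3.118, 0.38, 0.003]
force: [-4.2, 1.1, 1.8]
finger_gap: -0.0
```

Call:
play_rows(commands=[[0,0.6,0,0,0],[0,0,0,0,0]])

```text
time: 30.25
ee_pos: [0.4693, -0.2717, 0.0042]
orientation: [-3.118, 0.38, 0.004]
force: [-5.6, 1.4, 3.0]
finger_gap: -0.0002
```

```bash
python3 chk.py
```

```text
z 0.004245706261060522 F [-5.60024978  1.4094616   3.03361478] to home 32.57013636144544 -1.8746769252392623
top [(array([359.4, 139.3]), [355, 129, 10, 22], array([ 211.1, -107.7]))]
side [(array([258.9, 207.4]), [252, 202, 16, 12], array([-10.6, -85.2])), (array([386.8, 269.4]), [373, 263, 29, 13], array([ 229.3, -155.8]))]
```

Firm contact at the expected place this time, with reactions from both the fence and the large jar. I'll withdraw slowly and measure.

Call:
play_rows(commands=[[0,-0.7,0,0,0],[0,-0.7,0,0,0],[0,-1,0,0,0],[0,-1,0,0,0],[0,-2,0,0,0],[0,-4,0,0,0],[0,-8,0,0,0],[0,-14,0,0,0],[0,0,0,-40,0],[0,0,0,-50,0],[0,0,0,-50,0],[0,-50,40,0,0],[0,-50,40,0,0],[0,0,40,0,0],[0,0,40,0,0],[0,0,40,0,0],[0,0,0,0,0]])

```text
time: 32.48
ee_pos: [0.2967, -0.4356, 0.1442]
orientation: [3.117, -0.386, 0.0]
force: [0.6, 0.3, 0.9]
finger_gap: -0.0004
```

```bash
python3 chk.py
python3 - <<'E'
from h import *
t=snap('top'); a=t['frame'][190:245,235:300]
old=cv2.imread('pics/k.png')[:, :400,::-1]
g=a.min(2); m=(g>150).astype(np.uint8)
# large lid via Hough on upscaled grey; expected centres for homes
gr=cv2.resize(cv2.cvtColor(t['frame'],cv2.COLOR_RGB2GRAY)[190:245,235:300],None,fx=8,fy=8,interpolation=2)
c=cv2.HoughCircles(gr,cv2.HOUGH_GRADIENT,1,30,param1=80,param2=20,minRadius=70,maxRadius=115)
for x,y,r in c[0][:5]:
    u,v=235+(x+.5)/8-.5,190+(y+.5)/8-.5
    print(round(float(u),1),round(float(v),1),r/8,w2l(px2w(t,u,v,.07)).round(1),w2l(px2w(t,u,v,.056)).round(1))
E
```

```text
z 0.14424534704447717 F [0.55508886 0.31677605 0.88238002] to home 160.00849317050105 -203.03196170508937
top [(array([359.5, 139.4]), [355, 129, 10, 22], array([ 211. , -107.9])), (array([285.5, 226.7]), [276, 217, 20, 21], array([-22.1, -77.1]))]
side [(array([211.1, 145.3]), [204, 143, 16, 6], array([-196.6,   78.6])), (array([255.8, 205.1]), [246, 198, 23, 16], array([-18.6, -81. ])), (array([386.8, 269.4]), [373, 263, 29, 13], array([ 229.2, -155.9]))]
264.5 215.6 12.925 [-26.7 -30. ] [-26.2 -29.2]
```

Small jar now measures (-22.1, -77.1) and large (-26.7, -30.0), both with the same y bias, so it is within about 1 mm of the fence. I'll do one last light nudge (under about 3 N) at the same height, to close any remainder without tilt.

Call:
play_rows(commands=[[0,21,-39,0,0],[0,21,-40,0,0],[0,21,-39,0,0],[0,20,-40,0,0],[0,23,-39,0,0],[0,0,0,50,0],[0,0,0,50,0],[0,0,0,34,0],[0,0,0,5,0],[0,0,0,0,0],[0,4,0,0,0],[0,4,0,0,0],[0,0,0,0,0]])

```text
time: 34.25
ee_pos: [0.4571, -0.2705, 0.0064]
orientation: [3.118, -0.38, 0.003]
force: [0.5, 0.4, 0.5]
finger_gap: -0.0005
```

```bash
python3 chk.py
```

```text
z 0.0063782285924333035 F [0.45580756 0.38119239 0.48102704] to home 44.6827667319868 -3.626802266721487
top [(array([359.4, 139.3]), [355, 129, 10, 22], array([ 211.1, -107.6]))]
side [(array([257.3, 206.5]), [247, 198, 21, 16], array([-14.5, -83.8])), (array([386.8, 269.4]), [373, 263, 29, 13], array([ 229.3, -155.8]))]
```

Call:
play_rows(commands=[[0,3,0.5,2,0],[0,3,0.5,0,0],[0,2,0.5,0,0],[0,1,0,0,0],[0,1,0,0,0],[0,0.7,0,0,0],[0,0,0,0,0]])

```text
time: 35.22
ee_pos: [0.466, -0.2739, 0.0035]
orientation: [-3.118, 0.38, -0.0]
force: [-0.1, -0.1, 0.0]
finger_gap: -0.0006
```

Call:
play_rows(commands=[[0,0.5,0,0,0],[0,0,0,0,0]])

```text
time: 35.48
ee_pos: [0.4665, -0.274, 0.0035]
orientation: [3.118, -0.38, 0.0]
force: [0.1, -0.3, -0.3]
finger_gap: 0.0002
```

Call:
play_rows(commands=[[0,0.5,0,0,0],[0,0,0,0,0]])

```text
time: 35.72
ee_pos: [0.467, -0.2742, 0.0035]
orientation: [-3.118, 0.38, -0.0]
force: [0.6, -0.2, -0.6]
finger_gap: 0.0002
```

```bash
python3 chk.py|head -1
```

```text
z 0.0035196911353152782 F [ 0.56865856 -0.21617997 -0.64502989] to home 34.26459732814465 -4.780952564950949
```

Call:
play_rows(commands=[[0,0.5,0,0,0],[0,0.5,0,0,0],[0,0,0,0,0]])

```text
time: 36.2
ee_pos: [0.468, -0.2744, 0.0035]
orientation: [3.118, -0.38, 0.0]
force: [0.0, 0.3, 0.1]
finger_gap: -0.0002
```

Call:
play_rows(commands=[[0,0.5,0,0,0],[0,0,0,0,0]])

```text
time: 36.45
ee_pos: [0.4683, -0.2744, 0.0035]
orientation: [-3.118, 0.38, 0.0]
force: [-0.1, -0.1, -0.3]
finger_gap: -0.0003
```

Call:
play_rows(commands=[[0,0.4,0,0,0],[0,0,0,0,0]])

```text
time: 36.7
ee_pos: [0.4684, -0.2745, 0.0034]
orientation: [-3.118, 0.38, 0.001]
force: [-0.3, 0.5, 0.9]
finger_gap: -0.0
```

Call:
play_rows(commands=[[0,0.5,0,0,0],[0,0,0,0,0]])

```text
time: 36.95
ee_pos: [0.4685, -0.2744, 0.0034]
orientation: [-3.118, 0.381, 0.002]
force: [-2.7, 1.0, 2.4]
finger_gap: -0.0002
```

Call:
play_rows(commands=[[0,-0.5,0,0,0],[0,-0.5,0,0,0],[0,-0.5,0,0,0],[0,-1,0,0,0],[0,-1,0,0,0],[0,-2,0,0,0],[0,-4,0,0,0],[0,-8,0,0,0],[0,-14,0,0,0],[0,0,0,-40,0],[0,0,0,-50,0],[0,0,0,-50,0],[0,-50,40,0,0],[0,-50,40,0,0],[0,0,40,0,0],[0,0,40,0,0],[0,0,40,0,0],[0,0,0,0,0],[0,0,0,0,0]])

```text
time: 39.33
ee_pos: [0.2955, -0.4348, 0.1431]
orientation: [-3.117, 0.381, 0.001]
force: [-0.4, 0.5, -0.1]
finger_gap: -0.0003
```

```bash
python3 chk.py
python3 - <<'E'
from h import *
t=snap('top');s=snap('side')
gr=cv2.resize(cv2.cvtColor(t['frame'],cv2.COLOR_RGB2GRAY)[190:245,235:300],None,fx=8,fy=8,interpolation=2)
for x,y,r in cv2.HoughCircles(gr,cv2.HOUGH_GRADIENT,1,30,param1=80,param2=20,minRadius=70,maxRadius=115)[0][:3]:
    print(w2l(px2w(t,235+(x+.5)/8-.5,190+(y+.5)/8-.5,.07)).round(1),r/8)
# bystanders: changed pixels vs the first top picture
d=cv2.absdiff(cv2.cvtColor(t['frame'],cv2.COLOR_RGB2BGR),cv2.imread('pics/top0.png')).max(2)
n,_,q,c=cv2.connectedComponentsWithStats((d>50).astype(np.uint8))
print([(q[i].tolist()) for i in range(1,n) if q[i,4]>25])
E
```

```text
z 0.1431029584208355 F [-0.36316447  0.53798237 -0.07683868] to home 162.01854803997168 -201.96932334836768
top [(array([359.5, 139.4]), [355, 129, 10, 22], array([ 211. , -107.9])), (array([285.6, 226.7]), [276, 217, 20, 20], array([-21.9, -77.3]))]
side [(array([211.1, 145.3]), [204, 143, 16, 6], array([-196.6,   78.6])), (array([256. , 205.1]), [246, 198, 23, 16], array([-18.3, -80.9])), (array([386.8, 269.3]), [373, 263, 29, 13], array([ 229.2, -155.8]))]
[-27.4 -29.8] 12.775
[[249, 202, 10, 18, 65], [255, 207, 19, 19, 197], [89, 214, 277, 103, 10914], [350, 337, 199, 83, 9425], [75, 395, 42, 25, 827], [138, 396, 33, 23, 375]]
```

The nudge met resistance at the same place and the jar did not shift, so it was already seated. The lid offset is now (5.5, 47.5) mm against the ideal (6, 48). Handing in.

```bash
python3 -c "from workcell import bot; print(bot.job_done(), bot.read_state()['time'])"
```

```text
the job is handed in; nothing more can be done
the job is handed in; nothing more can be done
```

I pushed the larger white jar into the inside corner first. Then I pushed the smaller red-lidded jar against the long fence and along it until it touched the larger one. I handed the job in at about 39 s with the arm clear of everything.

- **Large jar:** two pushes from different directions both stopped with it at the same place, within about 1.5 mm of its home position. The forces showed it pressing on both the fence and the end stop. The last picture measurement put it at x -27.4, y -29.8 mm in the stop's frame.
- **Small jar, one failed check:** after the first push toward the fence, the overlay showed it 4–5 mm off the fence, probably because its top had tilted over the fence. I pushed it back with the fingertips lower and withdrew slowly.
- **Small jar, final:** a last light push of under 3 N met resistance at the same place, and the jar did not shift. It measured x -21.9, y -77.3 mm.
- **Touching each other:** the lids are offset by (5.5, 47.5) mm, against (6, 48) mm ideal. That is about 47.8 mm between centres, against 48.4 mm for touching.
- **Remaining disagreement:** the pictures put both jars 2–3 mm off home along the fence, while the contact readings agreed to about 1.5 mm. I took this as calibration and fit bias, since both jars are off the same way.
- **Other things on the bench:** outside the area shaded or covered by the arm, the before-and-after comparison showed changes only at the jars. The ferrule and the blue look-alike next to the jars lie in that shaded area, so there I have only a late picture in which they looked undisturbed. That picture was taken before the last two nudges, which stayed clear of them.

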